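# Load a vial into the analyser carousel and index it to the reader

## Robot

A 6-joint arm with a two-finger parallel gripper is mounted at the origin on the work surface. World frame = base frame: x ahead of the robot, y to its left, z up, the work surface at z = 0. Lengths are in m, angles in rad, forces in N, time in s.
With the tool pointing down it reaches from about 0.3 to 0.775 m from the base axis. Payload 14.6 kg.
Tool frame: the origin (TCP) lies on the mounting face of the last link; the fingertips stand 199 mm ahead of it and the grasp point (between the pads) lies 180 mm ahead of it; z points along the fingers, y is the direction in which the jaws open and shut (so a half turn about z gives the same grasp; the last joint's range is limited). The gripper opens to 94 mm and grips with 3 to 60 N. Pads are 16 mm wide; open, the fingers measure 119 mm over their backs; the gripper's body (75 mm by 177 mm) begins 78 mm behind the grasp point.
Start: joints at [-1.315, 0.3, 1.521, -0, 1.321, -0.067], TCP at [0.174, -0.522, 0.405] pointing down, gripper open.
Joint ranges: [-3.03, 3.03], [-0.79, 2.21], [0.23, 2.52], [-1.04, 4.18], [0, 3.07], [-2.55, 2.55]. Speed limits (rad/s): [2.22, 2.22, 2.57, 3.14, 3.14, 3.14].

## Interface

Orientations are given as [roll, pitch, yaw] about the fixed x, y, z axes, in that order (R = Rz(yaw) Ry(pitch) Rx(roll)).
In Python, from station import sensors, vision, job gives the robot as it stands. The module is installed in compiled form; this text tells all that it offers.
- The arm moves only by the tool arm_command, never from a script. Its argument "plan" is one flat list of numbers, 5 for each row, row after row: the closure, from -1 (fully open) to 1 (shut), so that 0 is half open, then the shift along the world's x, y, z scaled (see below), then the turn about the world's z scaled (see below). A call has 1 to 20 rows; each row is the pose to reach, as a shift and turn from the pose commanded when the call began; what a row does not reach only later rows make up. The controller multiplies each number of a shift by 400 mm and each number of a turn by 120 degrees. A row lasts 1/10 s, in which the tool goes at most 50 mm and 8.59 degrees, less where a joint would pass 70% of its speed; a pose out of reach is approached as far as the arm can. A call with a number of a shift or a turn outside -1 to 1 is refused whole. A call with a gripper value outside its range is refused whole. The fingers move at their own pace and stop on an object; "newtons" is the grip in N (left out, the last holds). Time passes only in rows, so rows that repeat a pose let the fingers close. It gives the time, the measured TCP pose, the force and the opening at its end, in the units of the state.
- sensors.get_obs(): the state, without advancing time (a new reading comes with each control period).
- vision.camera(name): name is "scene" or "top" or "wrist"; returns the picture (480x640x3 uint8, blue, green, red); there is no depth.
- vision.camera_params(name): a dict with "intrinsics" (3x3 intrinsics, pixels), "rvec" (rotation vector, rad) and "tvec" (3), from world to camera coordinates, as OpenCV has them. Camera axes: x right, y down, z forward; pixel columns grow to the right and rows downward; lengths in m; the calibration is good to about 2 mm. A picture is of the moment at which its call begins: read the wrist's pose just before it. camera_params takes no time and is no camera call; for the wrist camera it gives the pose at the moment of the call.
- job.hand_in(): hands the job in, once; it reports no verdict.
Trained networks look in the newest picture that a camera, given by its name, has taken for a name from the list of things; names that differ only in an ending like _2 or _b are one class to them, and where a whole thing is asked for, a point or a joint stands for the part that bears it (a point fixed in the world has none). Each returns a list of dicts, best first, with "confidence" (0 to 1); they miss things now and then, are a little off and sometimes report something else, mostly with a low value. They report only what shows in the picture. A call takes as long as a camera call.
- vision.search_frame(name, camera): "at" ([row, column] in pixels, amid what is visible of it).
- vision.silhouettes(name, camera): "mask" (480x640 bool, what is visible of it) and "at" ([row, column] in pixels, amid what is visible of it).
- vision.pinpoint(name, camera): "at" ([row, column] in pixels: a listed point, or the origin of a listed thing).
The state is a dict: "time_s": time; "qpos": joint angles; "joint_vel": joint speeds; "tau": joint torques, N m; "ee_pos": TCP position; "eef_rot": TCP orientation; "force": force on the tool from outside, world axes, zero at the start; "moment": the same for the moment, N m; "grip_width": finger opening in m.
Only numpy, scipy, OpenCV 4.12 (cv2) and the standard library are available. Lean on these libraries where they do the work, as an engineer would, in place of code of your own. Each camera call takes 0.05 s, during which the arm holds its last target.

## Task

Push the carousel round by its rim pins until the green pocket clicks in at the loading window, and stand the green-capped vial in that pocket. Then push the carousel round again until the green vial clicks in under the reader head, leaving the other vials in their tray and everything else on the bench where it is.

Things in the scene. Friction and masses are not known exactly. Their poses are not given: they have to be found in the camera images.
- station: Fixed carousel station of a bench analyser: white round base, 296 mm across, 28 mm high; origin on the carousel axis at bench level; its own -x points to the open loading window. A fixed clear roof (z = 110 to 114 mm, 52 to 94 mm from the axis) covers the pockets except in the window, 44 deg to either side of -x; the rim pins stand outside the roof.
- axis_top (a point): Carousel axis at disc top, z = 38 mm. Grey disc, 260 mm across: six pockets 75 mm from the axis, every 60 deg; midway between them six upright orange rim pins, 10 mm thick, 120 mm out, up to z = 130 mm. One pocket (green cup, green patch on the rim outside it) is empty; five hold fixed white-capped vials up to z = 102 mm.
- carousel (a joint): Turn of the carousel, rad, anticlockwise from above, no end stop; 0: green pocket in the middle of the loading window; +2.094 (120 deg): under the reader. A spring detent every 60 deg pulls the disc to the nearest click, so pushing to within about 15 deg is enough; 1 to 2.5 N at a pin turns it.
- green_pocket (a point): Centre of the floor of the green pocket, at z = 42 mm: a round cup, 29.5 mm bore, 26 mm deep, with a flared mouth (35 mm inside, 43 mm outside) whose rim is at z = 68 mm. It turns with the carousel.
- load_mark (a point): Where the green pocket's floor centre must stand for loading: 75 mm from the axis in the middle of the loading window, in line with the blue mark on the base's rim. Fixed to the station.
- read_mark (a point): Where the green pocket's floor centre must stand for reading: 75 mm from the axis under the reader head, 120 deg anticlockwise from load_mark. Fixed to the station.
- reader: The reader: white column and head fixed on the station; origin on the carousel's axis at bench level, its own +x axis points along the head. The head reaches from 57 to 192 mm from the axis, 66 mm wide, from z = 139 to 206 mm; its column (36 x 60 mm, centre 176 mm out) stands on the bench. The pins pass under the head.
- tray: Teal vial tray fixed to the bench, 128 x 128 x 22 mm, origin at the centre of its underside. Four holes, 30 mm wide, 14 mm deep (floor at z = 8 mm), at +-30 mm in its own x and y. Each holds one vial.
- vial_green: The vial to load: amber glass, green cap, 25 mm in diameter, 60 mm tall (cap 20 mm), 20 to 42 g. Origin at the centre of its underside. Starts in any hole of the tray.
- vial_magenta: Like it, with a magenta cap; stays in the tray. Origin at the centre of its underside.
- vial_orange: Like it, with an orange cap; stays in the tray. Origin at the centre of its underside.
- vial_blue: Like it, with a blue cap; stays in the tray. Origin at the centre of its underside.
- pencup: Clear cup of pens, 80 mm across, about 145 mm tall, loose, behind the station on the left. Origin at the centre of its underside.
- tumbler: Steel tumbler, 72 mm across, 168 mm tall, loose, right of the station. Origin at the centre of its underside.
- cartridge: White test cartridge with a green label, about 88 x 46 x 16 mm, lying loose on the right. Origin on its underside, 14 mm from the middle of its length.
- scanner: Black hand scanner, about 157 x 60 x 44 mm, lying loose at the left back. Origin on its underside at the middle of its handle.
- bottle: Small amber reagent bottle with a red cap and a white label, 48 mm across, 88 mm tall, loose, standing close beside the tray on its left. Origin at the centre of its underside.

How it is judged:
By the outcome, as a careful person would: the job done as asked, in the order asked, and still so for the second after the job is handed in, with the robot touching nothing.
It also fails if it takes over 59 s, if anything falls off the work surface, if the arm or the gripper's body presses on something with over 40 N, if the wrist force passes 120 N, or if a joint passes its speed limit or range.

## Working session

There is one attempt and no reset: what is moved stays moved. The work goes in short steps, Python scripts to look and compute and a tool call to move; the robot and the scene stay as the last step left them, time stands still between calls to the robot, and variables do not carry over. Pictures are saved under pics/ and viewed, and the job is handed in when it is done.

Besides the shell and the picture viewer there is one more tool, called after "Request:" as name(argument=value, ...) on one line, values as JSON. arm_command: Moves the arm, as the interface text tells. Its arguments: {"type":"object","properties":{"plan":{"type":"array"},"newtons":{"type":"number"}},"required":["plan"]}

```bash
ls; mkdir -p pics
python3 - <<'E'
from station import sensors, vision, job
import cv2
o=sensors.get_obs(); print(o)
for c in ("scene","top"):
    im=vision.camera(c); cv2.imwrite(f"pics/{c}0.png",im)
    p=vision.camera_params(c); print(c,p)
    for n in ["station","axis_top","green_pocket","load_mark","read_mark","tray","vial_green","vial_magenta","vial_orange","vial_blue","bottle","reader"]:
        try:
            r=vision.pinpoint(n,c); print(n,[(x["at"],round(x["confidence"],2)) for x in r[:3]])
        except Exception as e: print(n,e)
print(sensors.get_obs()["time_s"])
E
```

```text
pics
{'time_s': 0.0, 'qpos': array([-1.31459020e+00,  3.00454311e-01,  1.52157153e+00, -1.56874339e-05,
        1.32073981e+00, -6.66100798e-02]), 'joint_vel': array([-0.00284092, -0.00012456,  0.00023654, -0.0003118 , -0.00012963,
       -0.00164049]), 'tau': array([ 1.82587155e-03, -5.31803691e+01, -3.52735949e+01,  7.08800275e-02,
        2.44013773e-02, -8.21089202e-05]), 'ee_pos': array([ 0.17446285, -0.52155776,  0.40409945]), 'eef_rot': array([-3.14042124e+00, -6.29146989e-05,  3.22820059e-01]), 'force': array([ 0.41650383,  0.3781566 , -0.63073566]), 'moment': array([-0.02288245,  0.05088028,  0.01244717]), 'grip_width': 0.09402696143390393}
scene {'intrinsics': array([[555.33061903,   0.        , 316.91159289],
       [  0.        , 555.33061903, 239.58385499],
       [  0.        ,   0.        ,   1.        ]]), 'rvec': array([ 1.26526311,  2.15591781, -1.01725137]), 'tvec': array([ 0.27067509, -0.26980197,  1.70438999])}
station [([242.5, 298.0], 0.6)]
axis_top [([231.5, 296.0], 0.75), ([341.5, 499.7], 0.61)]
green_pocket [([236.8, 265.1], 0.82)]
load_mark [([220.1, 317.7]
[... 410 characters left out ...]
320.8980961 ],
       [  0.        , 490.28631292, 237.1717688 ],
       [  0.        ,   0.        ,   1.        ]]), 'rvec': array([ 2.1201821 , -2.137807  ,  0.20908166]), 'tvec': array([-0.01132884,  0.57017529,  1.22798918])}
station [([166.3, 272.6], 0.7), ([248.1, 342.6], 0.62)]
axis_top [([244.3, 336.8], 0.59), ([265.8, 202.9], 0.43)]
green_pocket [([224.7, 353.3], 0.67)]
load_mark [([271.9, 332.3], 0.79), ([256.6, 218.2], 0.37)]
read_mark [([238.9, 364.7], 0.56)]
tray [([255.6, 217.8], 0.56)]
vial_green [([249.9, 228.2], 0.64)]
vial_magenta [([271.7, 224.3], 0.52), ([226.3, 152.5], 0.41)]
vial_orange [([266.3, 202.6], 0.55)]
vial_blue []
bottle [([251.2, 183.2], 0.62)]
reader []
1.3
```

View pics/scene0.png

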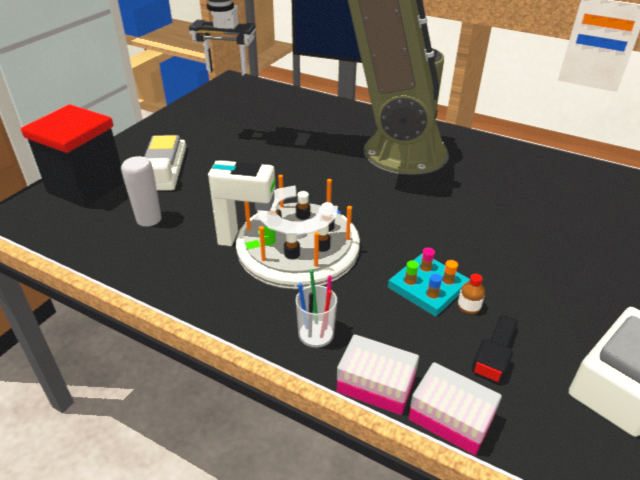

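View pics/top0.png

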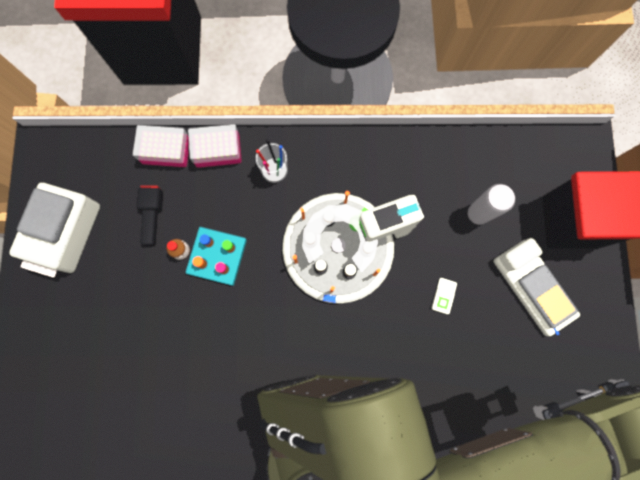

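```bash
cat > h.py <<'E'
import numpy as np, cv2
from station import sensors, vision, job
def P(c):
    p=vision.camera_params(c); R=cv2.Rodrigues(np.array(p["rvec"]))[0]; return np.array(p["intrinsics"]),R,np.array(p["tvec"]).ravel()
def ray(c,rc):
    K,R,t=P(c); d=R.T@np.linalg.solve(K,[rc[1],rc[0],1]); return -R.T@t,d
def atz(c,rc,z):
    o,d=ray(c,rc); return o+d*(z-o[2])/d[2]
def proj(c,X):
    K,R,t=P(c); v=K@(R@np.asarray(X)+t); return np.array([v[1]/v[2],v[0]/v[2]])
def tri(obs,):
    A=np.zeros((3,3));b=np.zeros(3)
    for o,d in obs:
        d=d/np.linalg.norm(d);M=np.eye(3)-np.outer(d,d);A+=M;b+=M@o
    X=np.linalg.solve(A,b); return X,[np.linalg.norm(np.cross(X-o,d/np.linalg.norm(d))) for o,d in obs]
E
python3 - <<'E'
from h import *
t=cv2.imread("pics/top0.png"); s=cv2.imread("pics/scene0.png")
cv2.imwrite("pics/topz.png",cv2.resize(t[170:320,160:460],(800,400),interpolation=cv2.INTER_CUBIC))
cv2.imwrite("pics/scz.png",cv2.resize(s[150:300,200:360],(640,600),interpolation=cv2.INTER_CUBIC))
print("load",atz("top",(271.9,332.3),.042),atz("scene",(220.1,317.7),.042), "axis",atz("top",(244.3,336.8),.038),atz("scene",(231.5,296),.038))
print("gp",tri([ray("top",(224.7,353.3)),ray("scene",(236.8,265.1))]), atz("top",(224.7,353.3),.042))
print("read",atz("top",(238.9,364.7),.042),atz("scene",(229.5,264.4),.042))
print("tray",atz("top",(255.6,217.8),0),atz("scene",(287.6,429.1),0))
# vials caps by colour
for c,im in(("top",t),("scene",s)):
    hsv=cv2.cvtColor(im,cv2.COLOR_BGR2HSV)
    for n,lo,hi in(("green",50,70),("mag",155,172),("orange",10,20),("blue",105,120)):
        m=((hsv[...,0]>=lo)&(hsv[...,0]<=hi)&(hsv[...,1]>150)&(hsv[...,2]>90)).astype(np.uint8)
        k,l,st,ce=cv2.connectedComponentsWithStats(m)
        print(c,n,[(np.round(ce[i][::-1],1).tolist(),int(st[i][4])) for i in range(1,k) if st[i][4]>15])
# disc base fit top
E
```

```text
load [ 0.47998722 -0.04499697  0.042     ] [ 0.48360875 -0.03928082  0.042     ] axis [ 0.55344385 -0.0579907   0.038     ] [ 0.54424474 -0.06532919  0.038     ]
gp (array([ 0.60639273, -0.10645853,  0.048069  ]), [np.float64(0.005176499863800096), np.float64(0.005176499863800243)]) [ 0.60512627 -0.10235479  0.042     ]
read [ 0.56664673 -0.13161173  0.042     ] [ 0.57920967 -0.13272676  0.042     ]
tray [0.53146127 0.26200214 0.        ] [0.53065973 0.27207218 0.        ]
top green [([245.2, 227.2], 61)]
top mag [([160.4, 170.2], 225), ([162.8, 218.1], 177), ([267.4, 220.5], 73)]
top orange [([194.5, 346.5], 24), ([248.8, 176.9], 137), ([262.2, 199.2], 89)]
top blue [([152.5, 280.5], 26), ([239.4, 204.5], 73), ([297.9, 329.0], 40)]
scene green [([184.2, 273.0], 25), ([236.2, 269.5], 145), ([245.2, 249.4], 29), ([267.0, 411.7], 126), ([293.6, 313.2], 89)]
scene mag [([253.8, 428.1], 145), ([282.9, 328.7], 56), ([397.3, 372.0], 853), ([431.7, 443.7], 915)]
scene orange [([22.0, 607.9], 512), ([31.4, 201.9], 16), ([31.6, 213.9], 24), ([73.8, 276.7], 339), ([83.3, 318.6], 424), ([93.9, 362.2], 162), ([112.2, 441.3], 124), ([139.8, 557.8], 2404), ([168.5, 8.2], 1069), ([180.5, 280.0], 66), ([189.9, 328.5], 118), ([203.3, 281.4], 19), ([214.3, 247.1], 127), ([206.0, 302.2], 36), ([220.8, 348.4], 144), ([242.4, 262.0], 129), ([246.4, 317.3], 171), ([244.8, 291.0], 42), ([265.8, 426.0], 77), ([270.5, 450.0], 248), ([279.2, 410.0], 74), ([296.7, 33.6], 305), ([291.4, 472.8], 293), ([292.7, 432.6], 80), ([311.2, 466.8], 34), ([323.0, 3.0], 149)]
scene blue [([15.3, 143.9], 1525), ([42.3, 601.2], 421), ([77.0, 181.6], 1493), ([280.8, 434.9], 131), ([295.9, 301.4], 75)]
```

```bash
true
```

```text
(no output)
```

View pics/topz.png

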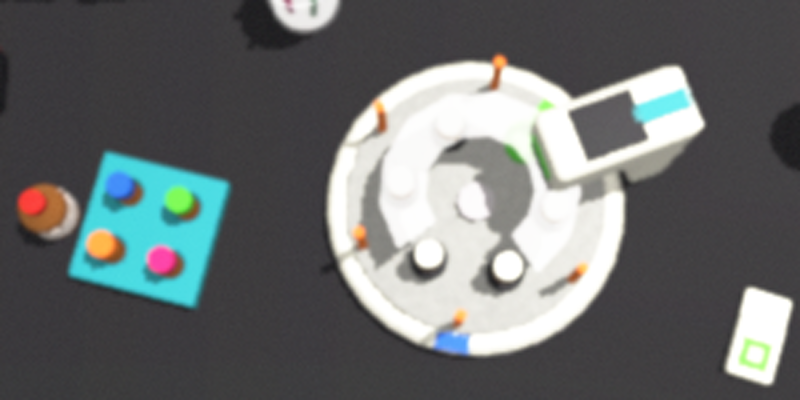

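View pics/scz.png

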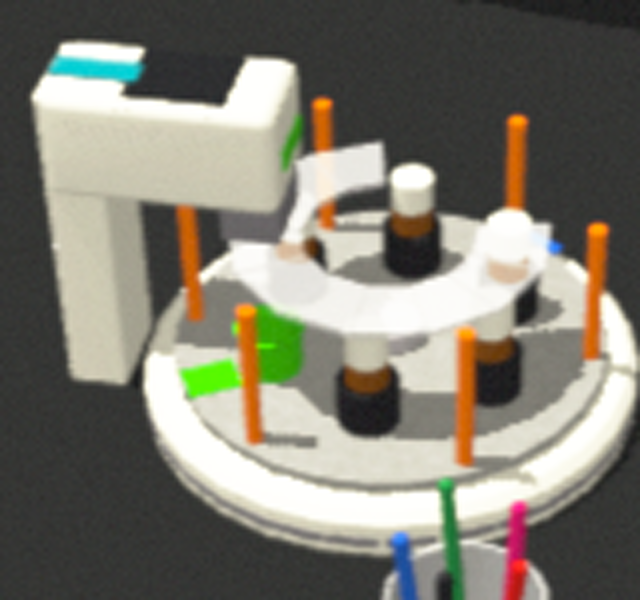

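```bash
cat > fit.py <<'E'
from h import *
from scipy.optimize import least_squares
# pin tops (from crops)
tp=[(170+y/2.6667,160+x/2.6667) for x,y in[(499,62),(380,106),(359,232),(460,315),(581,270)]]
sp=[(150+y/4,200+x/4) for x,y in[(245,313),(466,333),(597,230),(517,121),(322,103)]]
def pins(p,k): a=p[2]+k*np.pi/3; return [p[0]+.12*np.cos(a),p[1]+.12*np.sin(a),.130]
def res(p,full=False):
    r=[]
    for c,L in(("top",tp),("scene",sp)):
        Q=np.array([proj(c,pins(p,k)) for k in range(6)])
        for q in L:
            d=Q-q; i=np.argmin((d**2).sum(1)); r+=list(d[i])
    return np.array(r)
best=min((least_squares(res,[.55,-.06,a]) for a in np.linspace(0,np.pi/3,6)),key=lambda s:s.cost)
print(best.x, np.degrees(best.x[2]), np.round(best.fun,1))
c=best.x
m=atz("top",(297.9,329.0),.028); print("mark",m,np.degrees(np.arctan2(m[1]-c[1],m[0]-c[0])),np.hypot(m[1]-c[1],m[0]-c[0]))
g=atz("scene",(245.2,249.4),.038); print("patch",g,np.degrees(np.arctan2(g[1]-c[1],g[0]-c[0])),np.hypot(g[1]-c[1],g[0]-c[0]))
caps={"green":((245.2,227.2),(267,411.7)),"mag":((267.4,220.5),(253.8,428.1)),"orange":((262.2,199.2),(270.5-5,450)),"blue":((239.4,204.5),(280.8,434.9))}
for n,(a,b) in caps.items(): print(n,tri([ray("top",a),ray("scene",b)]),atz("top",a,.066)[:2])
E
python3 fit.py
```

```text
[ 0.54859377 -0.05954664  0.87901049] 50.363591465961974 [-0.1 -0.8 -0.  -1.2  0.1 -1.5  0.2 -1.  -0.6 -0.3 -1.4 -0.7 -0.9 -1.1
 -0.8 -0.6 -0.7 -0.7 -0.5 -0.6]
mark [ 0.41366953 -0.03596135  0.028     ] 170.08465522349198 0.1369701292209888
patch [ 0.64180602 -0.13367473  0.038     ] -38.493868525654364 0.11909448973683807
green (array([0.54919353, 0.22877491, 0.05750154]), [np.float64(0.0019303009210180834), np.float64(0.0019303009210181756)]) [0.54839122 0.22539979]
mag (array([0.49124104, 0.24457541, 0.0585963 ]), [np.float64(0.00226815892182804), np.float64(0.0022681589218279687)]) [0.49105781 0.24096958]
orange (array([0.50510828, 0.29983274, 0.05861709]), [np.float64(0.002480083293575102), np.float64(0.002480083293575171)]) [0.50485845 0.29566818]
blue (array([0.5651629 , 0.28788347, 0.05685922]), [np.float64(0.0016521804693817278), np.float64(0.0016521804693817902)]) [0.56399854 0.28419822]
```

Request:
arm_command(plan=[0,0.1,0.2,0.2,0.2,0,0.3,0.6,0.25,0.5,0,0.5,1,0.25,0.75,0,0.5,1,0.25,0.75,0,0.5,1,0.25,0.75,0,0.5,1,0.25,0.75,0,0.5,1,0.25,0.75,0,0.5,1,0.25,0.75,0,0.5,1,0.25,0.75,0,0.5,1,0.25,0.75,0,0.5,1,0.25,0.75,0,0.5,1,0.25,0.75,0,0.5,1,0.25,0.75,0,0.5,1,0.25,0.75])

```text
time_s: 2.7
ee_pos: [0.3743, -0.1219, 0.5046]
eef_rot: [-3.142, -0.0, 1.891]
force: [1.1, 0.0, -0.5]
grip_width: 0.0475
```

Run:
```python
from h import *
o=sensors.get_obs(); print(o["time_s"],o["ee_pos"],np.degrees(o["eef_rot"]),o["qpos"])
im=vision.camera("wrist"); cv2.imwrite("pics/w1.png",im)
p=vision.camera_params("wrist"); R=cv2.Rodrigues(p["rvec"])[0]; print(p["intrinsics"],-R.T@p["tvec"],R)
```

```text
2.7 [ 0.3743177  -0.12194574  0.50460201] [-1.79996172e+02 -4.24373352e-03  1.08337230e+02] [-4.08043639e-01 -1.24066228e-01  1.75135671e+00  1.08499083e-05
  1.51440133e+00 -7.28089294e-01]
[[340.16013946   0.         320.35015753]
 [  0.         340.16013946 239.34056186]
 [  0.           0.           1.        ]] [ 0.35223131 -0.05122001  0.48487934] [[ 9.49080146e-01  3.15034617e-01  2.57926522e-04]
 [ 3.04693594e-01 -9.18133989e-01  2.53360992e-01]
 [ 8.00542943e-02 -2.40381299e-01 -9.67371770e-01]]
```

View pics/w1.png

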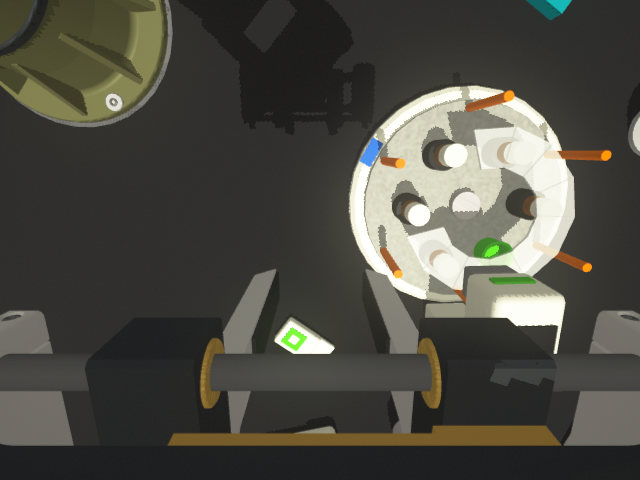

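```bash
cat > fit2.py <<'E'
from h import *
from scipy.optimize import least_squares
im=cv2.imread("pics/w1.png"); hsv=cv2.cvtColor(im,cv2.COLOR_BGR2HSV)
wp=[(95.5,510),(155,606),(267,587),(274,398.5),(163,400.5)]
def pins(p,k): a=p[2]+k*np.pi/3; return [p[0]+.12*np.cos(a),p[1]+.12*np.sin(a),.130]
def res(p):
    r=[]
    Q=np.array([proj("wrist",pins(p,k)) for k in range(6)])
    for q in wp:
        d=Q-q; i=np.argmin((d**2).sum(1)); r+=list(d[i])
    return np.array(r)
s=least_squares(res,[.5486,-.0595,.879]); c=s.x
print(c,np.degrees(c[2]),np.round(s.fun,1))
def ang(n,X): print(n,X,np.degrees(np.arctan2(X[1]-c[1],X[0]-c[0])),np.hypot(X[1]-c[1],X[0]-c[0]))
m=((hsv[...,0]>=105)&(hsv[...,0]<=120)&(hsv[...,1]>150)&(hsv[...,2]>90)); 
ys,xs=np.nonzero(m); sel=(ys<200)&(xs>330)&(xs<420); ctr=(ys[sel].mean(),xs[sel].mean()); print(ctr,sel.sum())
ang("mark",atz("wrist",ctr,.028))
# rim circle
cents=[]
for a in np.radians(np.arange(0,360,15)):
    pass
for n in ["axis_top","load_mark","green_pocket","read_mark"]:
    r=vision.pinpoint(n,"wrist")
    for x in r[:1]: ang(n+str((x["at"],round(x["confidence"],2))),atz("wrist",x["at"],.042))
v=im.copy()
for a in np.arange(0,360,4):
    a=np.radians(a)
    for R_,z in((.148,.028),(.13,.038)):
        q=proj("wrist",[c[0]+R_*np.cos(a),c[1]+R_*np.sin(a),z]); cv2.circle(v,(int(round(q[1])),int(round(q[0]))),0,(0,0,255),-1)
for k in range(6):
    a=c[2]+k*np.pi/3
    q=proj("wrist",[c[0]+.12*np.cos(a),c[1]+.12*np.sin(a),.038]);cv2.circle(v,(int(round(q[1])),int(round(q[0]))),1,(255,0,0),-1)
    a+=np.pi/6
    q=proj("wrist",[c[0]+.075*np.cos(a),c[1]+.075*np.sin(a),.102]);cv2.circle(v,(int(round(q[1])),int(round(q[0]))),1,(255,0,255),-1)
cv2.imwrite("pics/w1f.png",cv2.resize(v[60:320,320:640],(800,650)[:2] if 0 else (738,600),interpolation=cv2.INTER_NEAREST))
E
python3 fit2.py
```

```text
[ 0.5523828  -0.05702163  0.88133732] 50.49690869324797 [ 0.1 -0.6  0.1  0.3  0.1  0.2 -0.2 -0.1 -0.1  0.3]
(np.float64(151.85862068965517), np.float64(370.7103448275862)) 290
mark [ 0.41515652 -0.03246521  0.028     ] 169.85439947220584 0.13940613083278322
axis_top([202.5, 466.1], 0.78) [ 0.55423509 -0.0537803   0.042     ] 60.25391979341139 0.003733260030970647
load_mark([175.0, 416.6], 0.9) [ 0.47914674 -0.04129199  0.042     ] 167.8781659423381 0.07490622203606748
green_pocket([252.4, 488.6], 0.61) [ 0.61185633 -0.10625943  0.042     ] -39.62116518337941 0.07721050027889981
read_mark([259.6, 463.1], 0.75) [ 0.58326898 -0.12651469  0.042     ] -66.03725516579358 0.07604761617744658
```

View pics/w1f.png

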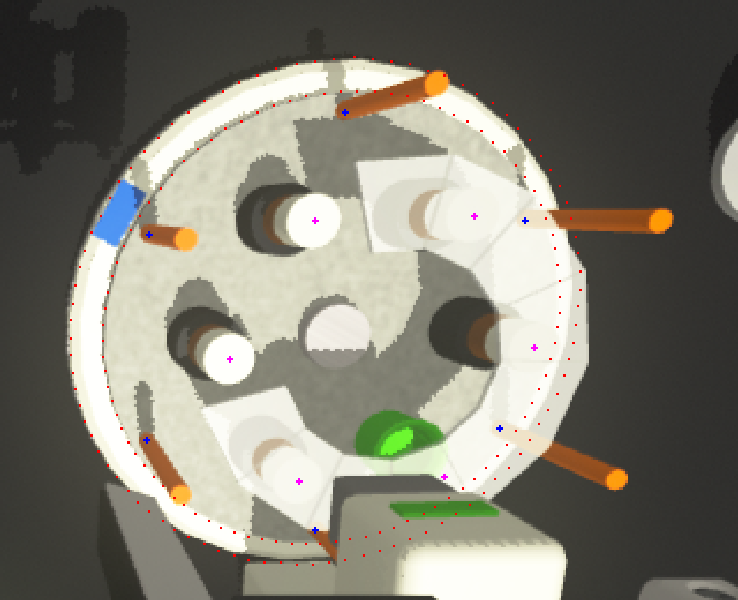

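Request:
arm_command(plan=[0.4,0.15,0.21,-0.2,0.52,0.4,0.15,0.21,-0.2,0.52,0.4,0.15,0.21,-0.2,0.52,0.4,0.15,0.21,-0.2,0.52,0.4,0.15,0.21,-0.2,0.52,0.4,0.15,0.21,-0.2,0.52,0.4,0.15,0.21,-0.2,0.52,0.4,0.15,0.21,-0.2,0.52,0.4,0.15,0.21,-0.3,0.52,0.4,0.15,0.21,-0.38,0.52])

```text
time_s: 3.95
ee_pos: [0.4342, -0.0377, 0.3516]
eef_rot: [-3.142, 0.001, 2.982]
force: [1.1, -0.7, -1.4]
grip_width: 0.0284
```

Run:
```python
from h import *
o=sensors.get_obs(); print(o["time_s"],o["ee_pos"],np.degrees(o["eef_rot"]),o["grip_width"])
im=vision.camera("wrist"); cv2.imwrite("pics/w2.png",im)
e=o["ee_pos"]
# where is the grip point predicted
print(proj("wrist",[e[0],e[1],e[2]-.199]), proj("wrist",[.5524-.1184,-.0372,.13]))
```

```text
3.95 [ 0.43422867 -0.03765223  0.35156684] [-1.79999816e+02  5.23073813e-02  1.70868624e+02] 0.028363991227818616
[289.89430899 318.21099357] [275.09789024 319.08464992]
```

View pics/w2.png

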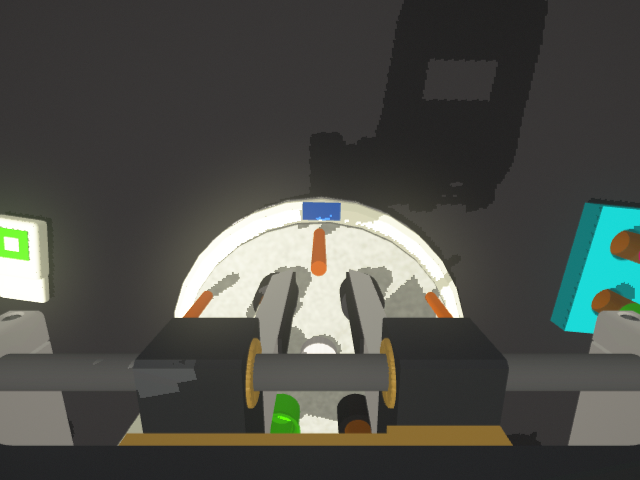

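Run:
```python
import numpy as np
c=np.array([.550,-.0575])
for a in range(165,74,-5):
    p=c+.12*np.array([np.cos(np.radians(a)),np.sin(np.radians(a))])
    print(a,np.round((p-[.4342,-.0377])/.4,3),round((a-170.87)/120,3))
```

```text
165 [-0.     0.028] -0.049
160 [0.008 0.053] -0.091
155 [0.018 0.077] -0.132
150 [0.03 0.1 ] -0.174
145 [0.044 0.123] -0.216
140 [0.06  0.143] -0.257
135 [0.077 0.163] -0.299
130 [0.097 0.18 ] -0.341
125 [0.117 0.196] -0.382
120 [0.14 0.21] -0.424
115 [0.163 0.222] -0.466
110 [0.187 0.232] -0.507
105 [0.212 0.24 ] -0.549
100 [0.237 0.246] -0.591
95 [0.263 0.249] -0.632
90 [0.29 0.25] -0.674
85 [0.316 0.249] -0.716
80 [0.342 0.246] -0.757
75 [0.367 0.24 ] -0.799
```

Request:
arm_command(plan=[0.4,-0.005,0,-0.12,0,0.4,-0.005,0,-0.12,0,0.4,0,0.028,-0.12,-0.049,0.4,0.008,0.053,-0.12,-0.091,0.4,0.018,0.077,-0.12,-0.132,0.4,0.03,0.1,-0.12,-0.174,0.4,0.044,0.123,-0.12,-0.216,0.4,0.06,0.143,-0.12,-0.257,0.4,0.077,0.163,-0.12,-0.299,0.4,0.097,0.18,-0.12,-0.341,0.4,0.117,0.196,-0.12,-0.382,0.4,0.14,0.21,-0.12,-0.424,0.4,0.163,0.222,-0.12,-0.466,0.4,0.187,0.232,-0.12,-0.507,0.4,0.212,0.24,-0.12,-0.549,0.4,0.237,0.246,-0.12,-0.591])

```text
time_s: 5.6
ee_pos: [0.5301, 0.061, 0.3073]
eef_rot: [3.14, 0.0, 1.741]
force: [-0.4, -0.3, 0.4]
grip_width: 0.0281
```

Run:
```python
from h import *
o=sensors.get_obs(); print(o["time_s"],o["ee_pos"],np.degrees(o["eef_rot"]),o["grip_width"],o["force"])
im=vision.camera("wrist"); cv2.imwrite("pics/w3.png",im)
c=np.array([.550,-.0575]); e=o["ee_pos"][:2]; y=np.degrees(o["eef_rot"])[2]
for a in range(95,9,-5):
    p=c+.12*np.array([np.cos(np.radians(a)),np.sin(np.radians(a))])
    print(a,np.round((p-e)/.4,3),round((a-y)/120,3))
```

```text
5.6 [0.53010435 0.06098536 0.30734212] [1.79927724e+02 1.13987382e-02 9.97608672e+01] 0.028073832937383913 [-0.42607404 -0.31839971  0.39685352]
95 [0.024 0.003] -0.04
90 [0.05  0.004] -0.081
85 [0.076 0.003] -0.123
80 [ 0.102 -0.001] -0.165
75 [ 0.127 -0.006] -0.206
70 [ 0.152 -0.014] -0.248
65 [ 0.177 -0.024] -0.29
60 [ 0.2   -0.036] -0.331
55 [ 0.222 -0.05 ] -0.373
50 [ 0.243 -0.066] -0.415
45 [ 0.262 -0.084] -0.456
40 [ 0.28  -0.103] -0.498
35 [ 0.295 -0.124] -0.54
30 [ 0.31  -0.146] -0.581
25 [ 0.322 -0.169] -0.623
20 [ 0.332 -0.194] -0.665
15 [ 0.34  -0.219] -0.706
10 [ 0.345 -0.244] -0.748
```

View pics/w3.png

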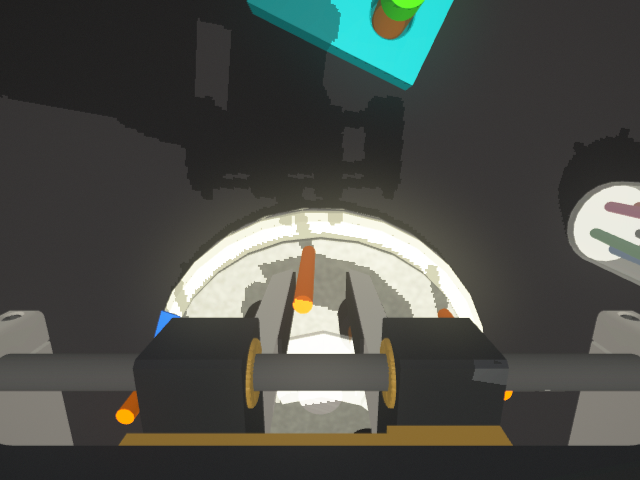

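Request:
arm_command(plan=[0.4,0.024,0.003,0,-0.04,0.4,0.05,0.004,0,-0.081,0.4,0.076,0.003,0,-0.123,0.4,0.102,-0.001,0,-0.165,0.4,0.127,-0.006,0,-0.206,0.4,0.152,-0.014,0,-0.248,0.4,0.177,-0.024,0,-0.29,0.4,0.2,-0.036,0,-0.331,0.4,0.222,-0.05,0,-0.373,0.4,0.243,-0.066,0,-0.415,0.4,0.262,-0.084,0,-0.456,0.4,0.28,-0.103,0,-0.498,0.4,0.295,-0.124,0,-0.54,0.4,0.31,-0.146,0,-0.581,0.4,0.322,-0.169,0,-0.623,0.4,0.332,-0.194,0,-0.665,0.4,0.334,-0.199,0,-0.673,0.4,0.334,-0.199,0,-0.673,0.4,0.334,-0.199,0,-0.673])

```text
time_s: 7.55
ee_pos: [0.6627, -0.0184, 0.3055]
eef_rot: [3.142, -0.0, 0.338]
force: [0.5, 0.3, -0.1]
grip_width: 0.0282
```

Run:
```python
from h import *
o=sensors.get_obs(); print(o["time_s"],o["ee_pos"],np.degrees(o["eef_rot"]),o["grip_width"],o["force"])
im=vision.camera("wrist"); cv2.imwrite("pics/w4.png",im)
im=vision.camera("top"); cv2.imwrite("pics/top4.png",cv2.resize(im[170:320,160:460],(800,400),interpolation=cv2.INTER_CUBIC))
```

```text
7.55 [ 0.66274028 -0.0184378   0.30546392] [ 1.79997878e+02 -2.03008193e-02  1.93680557e+01] 0.028186909026572622 [ 0.49044537  0.30988532 -0.08013661]
```

View pics/w4.png

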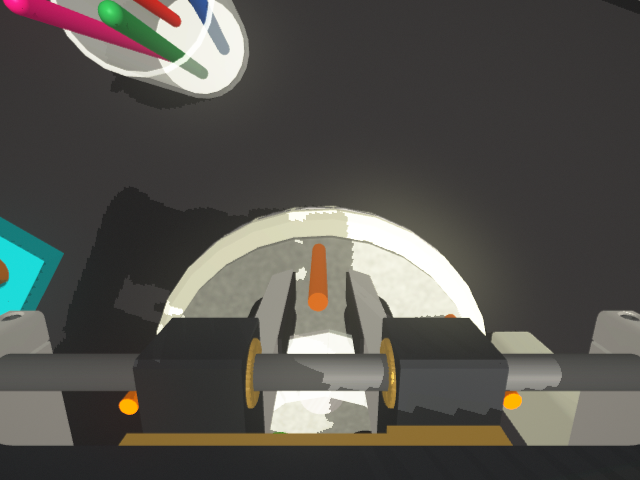

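View pics/top4.png

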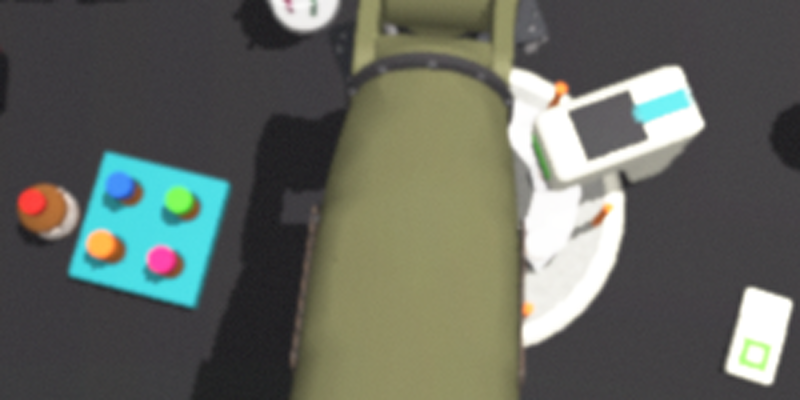

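Request:
arm_command(plan=[0.4,0,0,0.12,0,0.4,0,0,0.25,0,0.4,0,0,0.37,0,0.2,-0.46,-0.06,0.49,0.5,0,-0.46,-0.06,0.49,0.5,0,-0.46,-0.06,0.49,0.5,0,-0.46,-0.06,0.49,0.5,0,-0.46,-0.06,0.49,0.5,0,-0.46,-0.06,0.49,0.5,0,-0.46,-0.06,0.49,0.5,0,-0.46,-0.06,0.49,0.5,0,-0.46,-0.06,0.49,0.5,0,-0.46,-0.06,0.49,0.5])

```text
time_s: 8.95
ee_pos: [0.4789, -0.0427, 0.5006]
eef_rot: [-3.141, -0.0, 1.38]
force: [0.5, 0.2, 0.8]
grip_width: 0.047
```

Run:
```python
from h import *
o=sensors.get_obs(); print(o["time_s"],o["ee_pos"],np.degrees(o["eef_rot"]),o["grip_width"],o["force"])
im=vision.camera("wrist"); cv2.imwrite("pics/w5.png",im)
print(vision.camera_params("wrist"))
for n in ["axis_top","load_mark","green_pocket"]:
    r=vision.pinpoint(n,"wrist")
    for x in r[:2]: print(n,x["at"],round(x["confidence"],2),atz("wrist",x["at"],.042))
```

```text
8.95 [ 0.47887478 -0.04266154  0.50062613] [-1.79991439e+02 -1.22814135e-03  7.90430662e+01] 0.046959182407147984 [0.47760406 0.16594289 0.79592894]
{'intrinsics': array([[340.16013946,   0.        , 320.35015753],
       [  0.        , 340.16013946, 239.34056186],
       [  0.        ,   0.        ,   1.        ]]), 'rvec': array([-2.87339355,  0.27455424,  0.03529986]), 'tvec': array([-0.47918934, -0.00238639,  0.49645015])}
axis_top [208.4, 377.4] 0.86 [ 0.55300753 -0.05552047  0.042     ]
load_mark [209.0, 320.3] 0.55 [ 0.47982134 -0.04227039  0.042     ]
green_pocket [213.3, 321.3] 0.6 [ 0.48004251 -0.04811134  0.042     ]
```

View pics/w5.png

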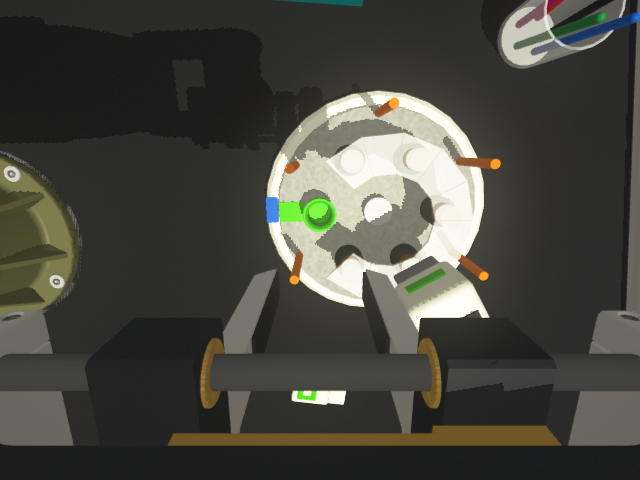

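```bash
cat > cal.py <<'E'
from h import *
from scipy.spatial.transform import Rotation as Ro
import json
o=sensors.get_obs(); K,R,t=P("wrist")
Rt=Ro.from_euler("xyz",o["eef_rot"]).as_matrix(); 
camR=R@Rt; camo=Rt.T@(-R.T@t-o["ee_pos"]); print("cam in tool",camo,camR)
def patz(ee,rot,rc,z):
    Rt=Ro.from_euler("xyz",rot).as_matrix(); og=ee+Rt@camo; d=Rt@camR.T@np.linalg.solve(K,[rc[1],rc[0],1]); return og+d*(z-og[2])/d[2]
A=patz(np.array([.66274,-.01844,.30546]),np.radians([180,0,19.368]),(302,318),.13)
B=patz(np.array([.5301,.06099,.30734]),np.radians([179.93,0,99.761]),(305.5,302.5),.13)
C=patz(np.array([.43423,-.03765,.35157]),np.radians([180,.05,170.87]),(268,318.5),.13)
from scipy.optimize import least_squares
for X in(A,B,C): print(X)
print(least_squares(lambda p:[np.hypot(*(X[:2]-p))-.12 for X in(A,B,C)],[.55,-.057]).x)
im=cv2.imread("pics/w5.png"); hsv=cv2.cvtColor(im,cv2.COLOR_BGR2HSV)
m=((hsv[...,0]>=45)&(hsv[...,0]<=75)&(hsv[...,1]>120)).astype(np.uint8); m[:,:303]=0; m[:190]=0; m[240:]=0;m[:,345:]=0
cs,_=cv2.findContours(m,cv2.RETR_EXTERNAL,cv2.CHAIN_APPROX_NONE); cmx=max(cs,key=cv2.contourArea); (x,y),r=cv2.minEnclosingCircle(cmx); e=cv2.fitEllipse(cmx); print("cup",x,y,r,e, atz("wrist",(y,x),.068), atz("wrist",e[0][::-1],.068))
wp=[(102.5,394.5),(163,495.5),(275.5,483.5),(280,294.5),(166,291.5)]
def pins(p,k): a=p[2]+k*np.pi/3; return [p[0]+.12*np.cos(a),p[1]+.12*np.sin(a),.130]
def res(p):
    Q=np.array([proj("wrist",pins(p,k)) for k in range(6)]); r=[]
    for q in wp:
        d=Q-q; r+=list(d[np.argmin((d**2).sum(1))])
    return np.array(r)
s=least_squares(res,[.55,-.057,np.radians(20)]); c=s.x; print(c[:2],np.degrees(c[2]),np.round(s.fun,1))
print("load",c[:2]+.075*np.array([np.cos(c[2]+np.radians(150)),np.sin(c[2]+np.radians(150))]))
cv2.imwrite("pics/w5z.png",cv2.resize(im[80:320,250:510],(650,600),interpolation=cv2.INTER_CUBIC))
E
python3 cal.py
```

```text
cam in tool [0.07465148 0.00087263 0.01974049] [[ 7.39715449e-05  9.99999984e-01 -1.63520363e-04]
 [-9.67393291e-01  3.01433131e-05 -2.53278936e-01]
 [-2.53278927e-01  1.76923937e-04  9.67393278e-01]]
[ 0.66423501 -0.01763358  0.13      ]
[0.5225172  0.05855248 0.13      ]
[ 0.43119218 -0.03741442  0.13      ]
[ 0.55031301 -0.0577589 ]
cup 318.10986328125 214.5874481201172 17.89499282836914 ((318.9097900390625, 214.1866455078125), (32.63733673095703, 33.64667892456055), 147.77188110351562) [ 0.47669884 -0.04429862  0.068     ] [ 0.47776077 -0.0439925   0.068     ]
[ 0.55272658 -0.05703698] 20.231390831582555 [-0.7  0.6  0.5  0.6 -0.   0.4 -1.2 -0.   1.4 -1.6]
load [ 0.47881401 -0.04431176]
```

View pics/w5z.png

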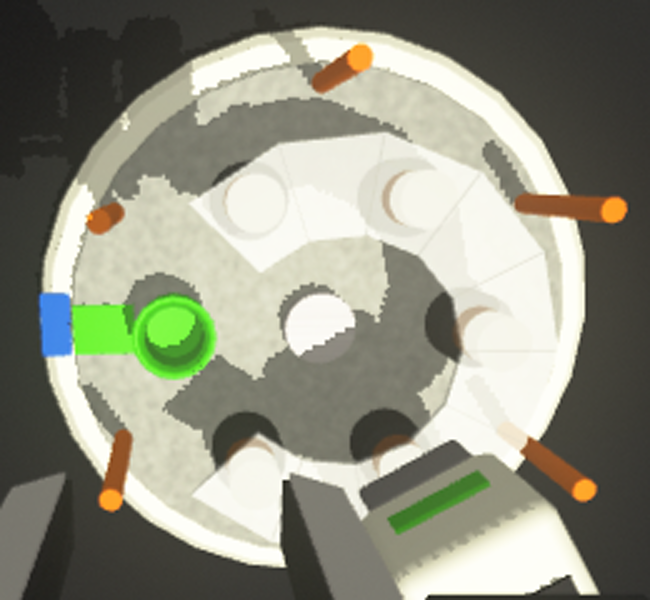

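Request:
arm_command(plan=[0,0.17,0.67,-0.12,0,0,0.17,0.67,-0.12,0,0,0.17,0.67,-0.12,0,0,0.17,0.67,-0.12,0,0,0.17,0.67,-0.12,0,0,0.17,0.67,-0.12,0,0,0.17,0.67,-0.12,0,0,0.17,0.67,-0.12,0,0,0.17,0.67,-0.12,0])

```text
time_s: 10.05
ee_pos: [0.5468, 0.2243, 0.453]
eef_rot: [3.141, -0.0, 1.381]
force: [0.2, -0.3, -0.1]
grip_width: 0.0468
```

```bash
cat > vial.py <<'E'
from h import *
import sys
o=sensors.get_obs(); print(o["time_s"],o["ee_pos"],np.degrees(o["eef_rot"]),o["grip_width"],o["force"])
im=vision.camera("wrist"); cv2.imwrite(f"pics/{sys.argv[1]}.png",im)
for n in ["vial_green","tray"]:
    for x in vision.pinpoint(n,"wrist")[:2]: print(n,x["at"],round(x["confidence"],2),atz("wrist",x["at"],.008))
hsv=cv2.cvtColor(im,cv2.COLOR_BGR2HSV)
for n,lo,hi in(("green",50,70),("mag",155,172),("orange",10,20),("blue",105,120)):
    m=((hsv[...,0]>=lo)&(hsv[...,0]<=hi)&(hsv[...,1]>120)&(hsv[...,2]>60)).astype(np.uint8)
    cs,_=cv2.findContours(m,cv2.RETR_EXTERNAL,cv2.CHAIN_APPROX_NONE)
    for c in cs:
        if cv2.contourArea(c)>120: 
            M=cv2.moments(c); q=(M["m01"]/M["m00"],M["m10"]/M["m00"]); print(n,np.round(q,1),cv2.contourArea(c),cv2.boundingRect(c),atz("wrist",q,.066))
E
python3 vial.py w6
```

```text
10.05 [0.5468386  0.22434198 0.45300592] [ 1.79977773e+02 -4.52688731e-03  7.91523220e+01] 0.04676625323249089 [ 0.1927171  -0.30394052 -0.14439708]
vial_green [205.4, 322.4] 0.62 [0.55205918 0.23092438 0.008     ]
vial_green [94.4, 297.2] 0.6 [0.54759571 0.36423133 0.008     ]
tray [181.0, 297.7] 0.96 [0.52773013 0.26665968 0.008     ]
green [418.8 302.7] 758.0 (283, 403, 40, 30) [ 0.4762918  -0.02858809  0.066     ]
green [312.9 542.2] 448.5 (517, 286, 50, 50) [0.78505774 0.06497448 0.066     ]
green [212. 323.] 414.0 (312, 200, 23, 25) [0.55265359 0.23278236 0.066     ]
mag [285.7 538.2] 314.0 (520, 270, 37, 31) [0.78141566 0.10085267 0.066     ]
mag [208.4 268.6] 426.5 (257, 197, 24, 24) [0.49519255 0.24790853 0.066     ]
mag [131.5 516.4] 1755.0 (501, 76, 32, 112) [0.76430553 0.277823   0.066     ]
mag [ 32.5 520.9] 1270.0 (500, 0, 93, 56) [0.77265303 0.36896582 0.066     ]
orange [436.4 378.3] 5595.0 (168, 391, 393, 55) [ 0.56836721 -0.07467186  0.066     ]
orange [373.9 431.6] 749.0 (418, 338, 24, 71) [0.64750945 0.00670927 0.066     ]
orange [373.2 209.1] 758.5 (200, 338, 24, 71) [0.37563311 0.06001789 0.066     ]
orange [342.8 364.2] 150.5 (359, 331, 12, 23) [0.57178613 0.06547795 0.066     ]
orange [152.3 271.3] 502.5 (258, 141, 28, 24) [0.51131889 0.3050988  0.066     ]
orange [ 84.5 293.7] 1724.5 (271, 60, 46, 50) [0.54800893 0.36485762 0.066     ]
blue [407.6 261.8] 203.0 (256, 398, 13, 21) [ 0.42826102 -0.00182664  0.066     ]
blue [312.7 575.2] 346.5 (550, 298, 46, 31) [0.82343171 0.05789782 0.066     ]
blue [156.2 326.8] 382.5 (316, 145, 23, 23) [0.5676197  0.29026098 0.066     ]
```

View pics/w6.png

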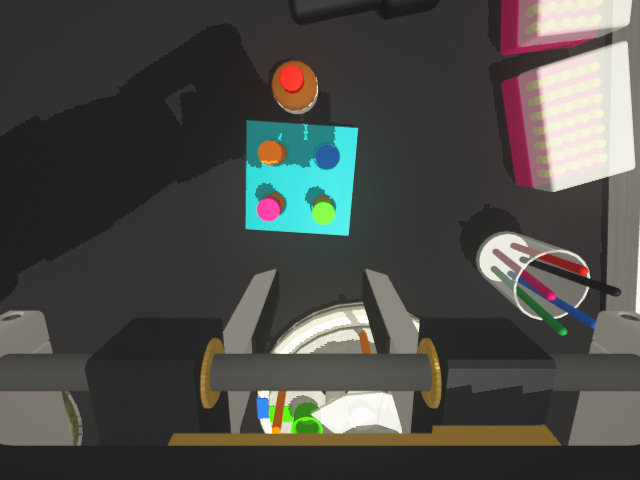

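Request:
arm_command(plan=[0,0.01,0.015,-0.3,0,0,0.01,0.015,-0.3,0,0,0.01,0.015,-0.3,0,0,0.01,0.015,-0.3,0,0,0.01,0.015,-0.3,0,0,0.01,0.015,-0.3,0])

```text
time_s: 10.8
ee_pos: [0.5511, 0.231, 0.3349]
eef_rot: [3.139, -0.002, 1.382]
force: [0.2, 0.2, 0.7]
grip_width: 0.047
```

```bash
python3 vial.py w7 | grep -v "orange\|blue\|mag"
```

```text
10.8 [0.55114236 0.23104305 0.33485329] [ 1.79837947e+02 -9.34103994e-02  7.91940875e+01] 0.04701942807846933 [0.19450653 0.19038331 0.70778399]
vial_green [233.1, 315.3] 0.73 [0.54820972 0.23246191 0.008     ]
tray [198.0, 288.3] 0.96 [0.53030227 0.26905398 0.008     ]
tray [77.7, 285.9] 0.58 [0.54935678 0.36700904 0.008     ]
green [234.8 319.7] 136.0 (305, 230, 30, 15) [0.55433803 0.2441685  0.066     ]
```

View pics/w7.png

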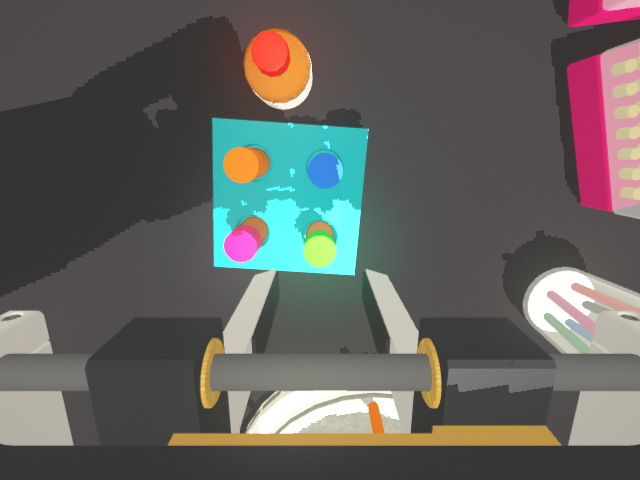

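Run:
```python
from h import *
exec(open("cal.py").read().split("A=patz")[0])
im=cv2.imread("pics/w7.png"); hsv=cv2.cvtColor(im,cv2.COLOR_BGR2HSV)
m=((hsv[...,0]>=30)&(hsv[...,0]<=70)&(hsv[...,1]>90)&(hsv[...,2]>200)).astype(np.uint8); m[:220]=0;m[275:]=0;m[:,:295]=0;m[:,345:]=0
c=max(cv2.findContours(m,0,1)[0],key=cv2.contourArea); print(cv2.minEnclosingCircle(c),cv2.boundingRect(c))
print(atz("wrist",(250,320),.068)); 
X=tri([ray("wrist",(250,320)),(lambda e,r:(patz(e,r,(212,323),.4),patz(e,r,(212,323),.0)-patz(e,r,(212,323),.4)))(np.array([.54684,.22434,.45301]),np.radians([179.978,-.0045,79.152]))]); print("wrist tri",X)
e=sensors.get_obs()["ee_pos"]; print(proj("wrist",[e[0],e[1],.068]))
```

```text
cam in tool [0.07466984 0.00084357 0.01976254] [[ 1.31836689e-04  9.99999985e-01 -1.14365127e-04]
 [-9.67384568e-01  9.85666943e-05 -2.53312235e-01]
 [-2.53312220e-01  1.44030905e-04  9.67384566e-01]]
((318.69866943359375, 248.027587890625), 18.173982620239258) (304, 230, 32, 37)
[0.55247831 0.23303638 0.068     ]
wrist tri (array([0.55256723, 0.23348328, 0.06954899]), [np.float64(5.234249069162872e-06), np.float64(5.234249069041216e-06)])
[252.73425384 318.50269001]
```

Request:
arm_command(newtons=12, plan=[0,0.001,0.003,-0.1,0,0,0.001,0.003,-0.2,0,0,0.001,0.003,-0.235,0,0,0.001,0.003,-0.235,0,1,0.001,0.003,-0.235,0,1,0.001,0.003,-0.235,0,1,0.001,0.003,-0.235,0,1,0.001,0.003,-0.235,0,1,0.001,0.003,-0.235,0,1,0.001,0.003,-0.235,0])

```text
time_s: 11.95
ee_pos: [0.5516, 0.2325, 0.2401]
eef_rot: [3.14, -0.001, 1.383]
force: [-0.4, 0.0, 6.6]
grip_width: 0.0247
```

```bash
python3 vial.py w8 | head -3
```

```text
11.95 [0.55155212 0.2325238  0.24005499] [ 1.79889152e+02 -6.42284122e-02  7.92146580e+01] 0.02473949592733843 [-0.44029319  0.03094427  6.56943007]
vial_green [269.9, 319.8] 0.65 [0.55223437 0.2308523  0.008     ]
tray [222.9, 276.1] 0.88 [0.53082922 0.26719909 0.008     ]
```

View pics/w8.png

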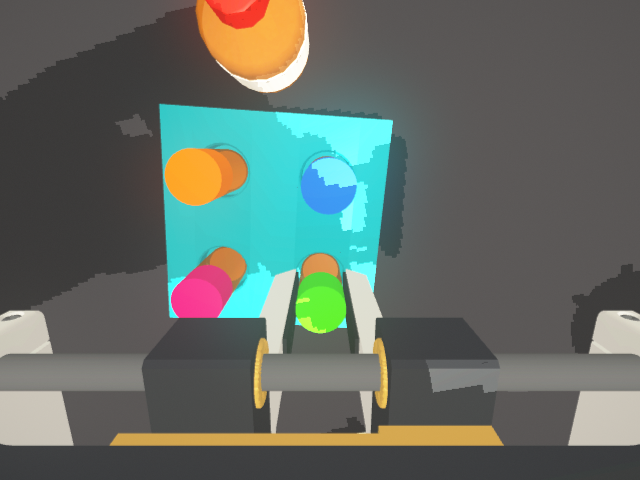

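Request:
arm_command(plan=[1,0,0,0.12,0,1,0,0,0.25,0,1,0,0,0.38,0,1,0,0,0.42,0,1,-0.05,-0.1,0.42,0,1,-0.186,-0.692,0.42,0,1,-0.186,-0.692,0.42,0,1,-0.186,-0.692,0.42,0,1,-0.186,-0.692,0.42,0,1,-0.186,-0.692,0.42,0,1,-0.186,-0.692,0.42,0,1,-0.186,-0.692,0.42,0,1,-0.186,-0.692,0.36,0.006,1,-0.186,-0.692,0.25,0.006,1,-0.186,-0.692,0.25,0.006,1,-0.186,-0.692,0.25,0.006])

```text
time_s: 13.7
ee_pos: [0.4773, -0.0435, 0.3395]
eef_rot: [-3.141, -0.0, 1.396]
force: [-0.6, -0.8, 1.0]
grip_width: 0.0249
```

```bash
cat > pl.py <<'E'
from h import *
import sys
o=sensors.get_obs(); e=o["ee_pos"]; print(o["time_s"],e,np.degrees(o["eef_rot"]),o["grip_width"],o["force"])
im=vision.camera("wrist"); cv2.imwrite(f"pics/{sys.argv[1]}.png",im)
cv2.imwrite(f"pics/{sys.argv[1]}z.png",cv2.resize(im[180:380,220:420],(600,600),interpolation=cv2.INTER_CUBIC))
for d in(.172,.232): print("axis pt",e[2]-d,proj("wrist",[e[0],e[1],e[2]-d]))
print("pocket est",proj("wrist",[.477,-.0443,.068]))
s=vision.camera("scene"); cv2.imwrite(f"pics/{sys.argv[1]}s.png",cv2.resize(s[150:300,200:360],(640,600),interpolation=cv2.INTER_CUBIC))
E
python3 pl.py w9
```

```text
13.7 [ 0.4772995  -0.0435175   0.33946875] [-1.79959614e+02 -4.11416410e-03  8.00102935e+01] 0.024865925805825834 [-0.5506839  -0.7548362   0.97966792]
axis pt 0.1674687536899046 [307.11735545 317.6235167 ]
axis pt 0.10746875368990458 [266.67746815 318.17734531]
pocket est [250.81888299 318.20459464]
```

View pics/w9.png

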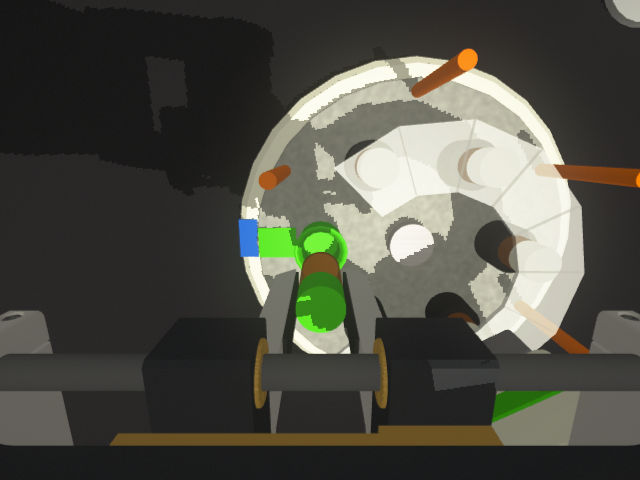

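View pics/w9s.png

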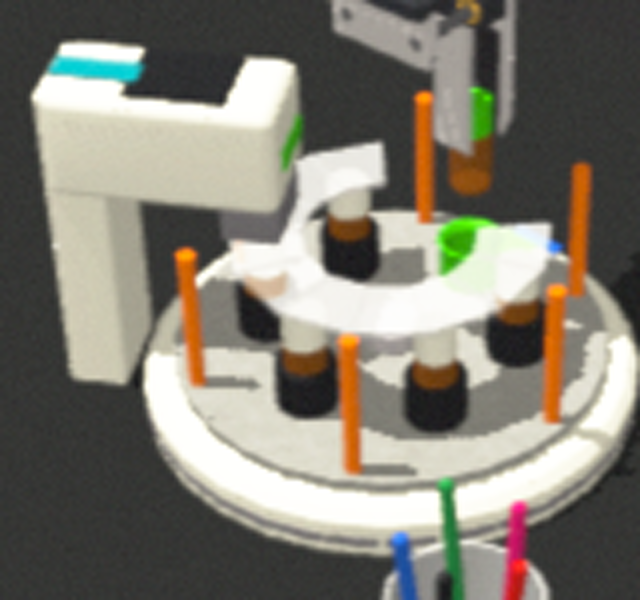

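View pics/w9z.png

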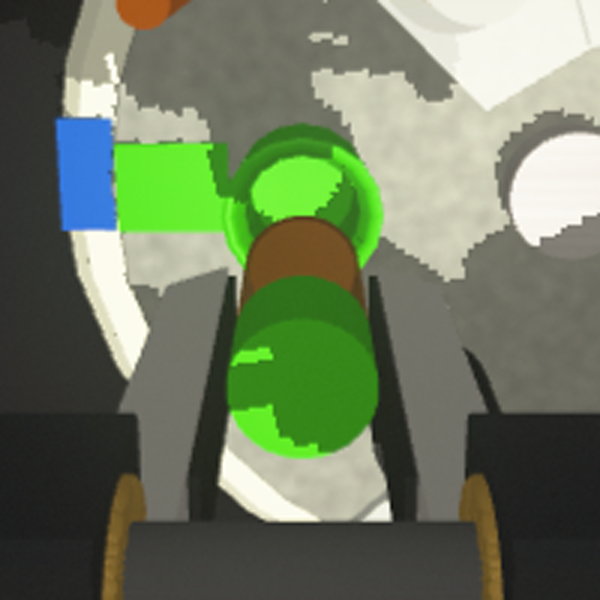

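Request:
arm_command(plan=[1,0.001,-0.004,0,0,1,0.001,-0.004,-0.04,0,1,0.001,-0.004,-0.08,0,1,0.001,-0.004,-0.11,0,1,0.001,-0.004,-0.13,0,1,0.001,-0.004,-0.15,0,1,0.001,-0.004,-0.15,0])

```text
time_s: 14.5
ee_pos: [0.4772, -0.046, 0.2781]
eef_rot: [-3.141, 0.0, 1.395]
force: [0.3, 0.3, -0.4]
grip_width: 0.0244
```

```bash
python3 pl.py w10
```

```text
14.5 [ 0.47722673 -0.04598635  0.27806005] [-1.79943772e+02  5.05145060e-05  7.99348860e+01] 0.024383493843564186 [ 0.29562564  0.26699225 -0.43255887]
axis pt 0.10606004800913499 [307.702604   318.33961384]
axis pt 0.04606004800913496 [267.05392597 318.86991922]
pocket est [276.68465272 317.84077295]
```

View pics/w10z.png

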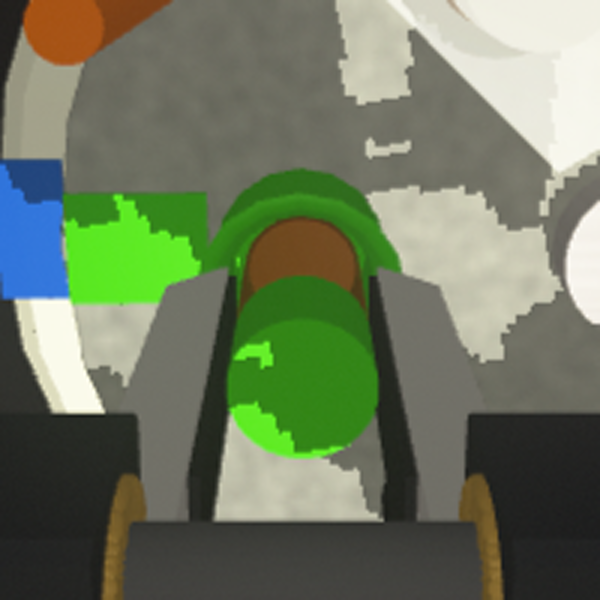

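View pics/w10s.png

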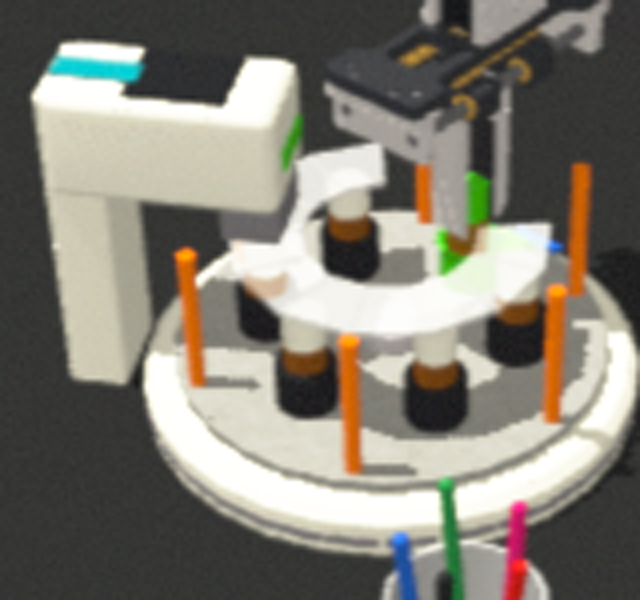

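Request:
arm_command(plan=[1,0,0,-0.008,0,1,0,0,-0.008,0,0.1,0,0,-0.008,0,0.1,0,0,-0.008,0,0.1,0,0,-0.008,0,0.1,0,0,-0.008,0])

```text
time_s: 15.2
ee_pos: [0.4773, -0.046, 0.2755]
eef_rot: [3.141, 0.0, 1.395]
force: [-0.0, -0.5, -0.1]
grip_width: 0.0424
```

```bash
python3 pl.py w11
```

```text
15.2 [ 0.47727512 -0.04600805  0.27552793] [1.79991815e+02 6.89080116e-04 7.99334945e+01] 0.04242214469204043 [-0.04595306 -0.53086397 -0.05754257]
axis pt 0.10352792625419033 [308.28624168 318.44915665]
axis pt 0.0435279262541903 [267.38523942 318.91719434]
pocket est [278.60905537 317.78821928]
```

View pics/w11z.png

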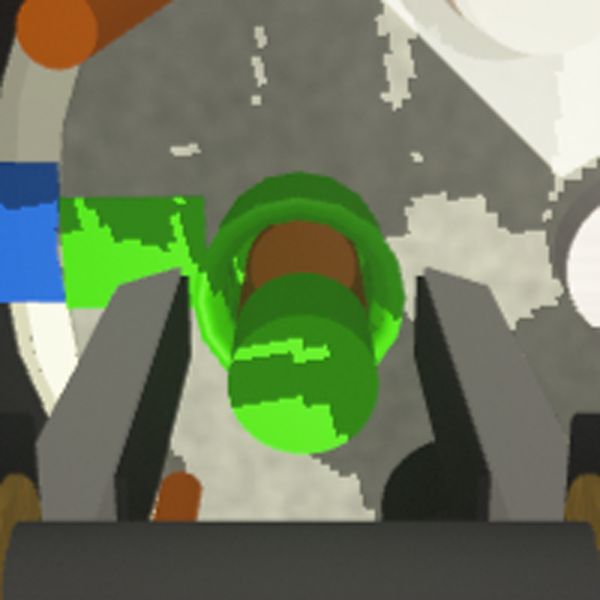

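Request:
arm_command(plan=[0.1,0,0,0.1,0,0.1,0,0,0.22,0,0.1,0,0,0.35,0,0.4,0.464,0.069,0.35,-0.505,0.4,0.464,0.069,0.35,-0.505,0.4,0.464,0.069,0.35,-0.505,0.4,0.464,0.069,0.35,-0.505,0.4,0.464,0.069,0.35,-0.505,0.4,0.464,0.069,0.35,-0.505,0.4,0.464,0.069,0.3,-0.505,0.4,0.464,0.069,0.21,-0.505,0.4,0.464,0.069,0.21,-0.505])

```text
time_s: 16.5
ee_pos: [0.6625, -0.0184, 0.3546]
eef_rot: [-3.138, 0.007, 0.338]
force: [-0.3, -0.2, -0.9]
grip_width: 0.0285
```

```bash
python3 pl.py w12;  python3 - <<'E'
import numpy as np
c=np.array([.5505,-.0577]); e=np.array([.6627,-.0184])
for a in list(range(25,141,5))+[143]:
    p=c+.12*np.array([np.cos(np.radians(a)),np.sin(np.radians(a))]); print(a,np.round((p-e)/.4,3),round((a-19.4)/120,3))
E
```

```text
16.5 [ 0.66247534 -0.01837838  0.35462474] [-179.8133055     0.41254537   19.33796819] 0.02853396810524103 [-0.25693534 -0.21687956 -0.88652994]
axis pt 0.18262474499930142 [305.03411363 321.89185221]
axis pt 0.1226247449993014 [265.17894    321.67178661]
pocket est [427.07712895 282.80871252]
25 [-0.009  0.029] 0.047
30 [-0.021  0.052] 0.088
35 [-0.035  0.074] 0.13
40 [-0.051  0.095] 0.172
45 [-0.068  0.114] 0.213
50 [-0.088  0.132] 0.255
55 [-0.108  0.147] 0.297
60 [-0.13   0.162] 0.338
65 [-0.154  0.174] 0.38
70 [-0.178  0.184] 0.422
75 [-0.203  0.192] 0.463
80 [-0.228  0.197] 0.505
85 [-0.254  0.201] 0.547
90 [-0.28   0.202] 0.588
95 [-0.307  0.201] 0.63
100 [-0.333  0.197] 0.672
105 [-0.358  0.192] 0.713
110 [-0.383  0.184] 0.755
115 [-0.407  0.174] 0.797
120 [-0.43   0.162] 0.838
125 [-0.453  0.147] 0.88
130 [-0.473  0.132] 0.922
135 [-0.493  0.114] 0.963
140 [-0.51   0.095] 1.005
143 [-0.52   0.082] 1.03
```

View pics/w12.png

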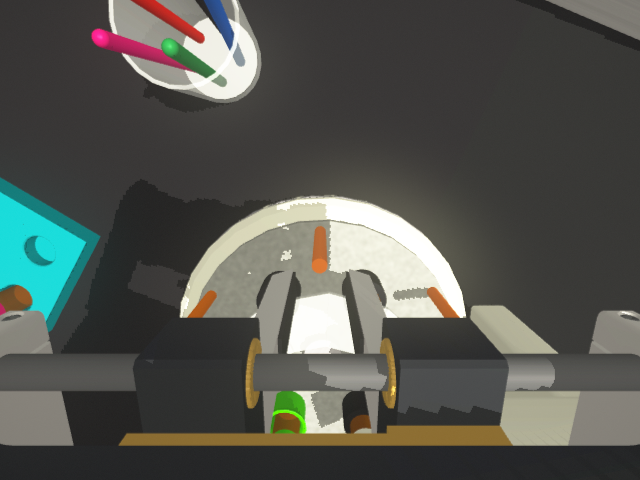

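View pics/w12s.png

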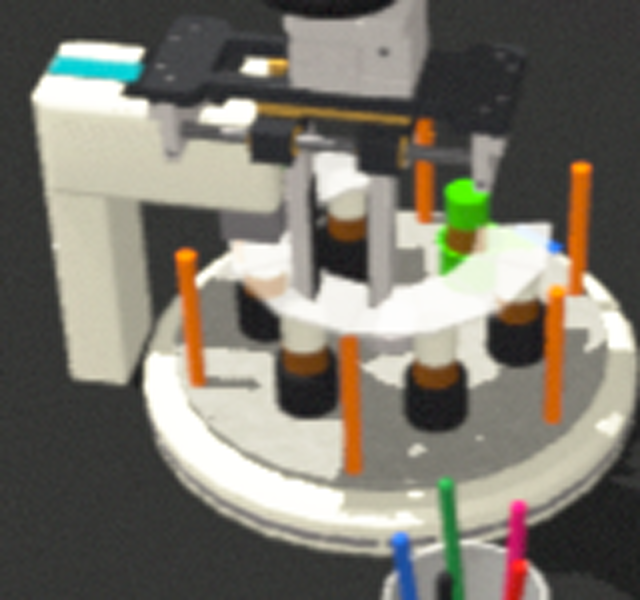

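Request:
arm_command(plan=[0.4,0,0,-0.12,0,0.4,0,0,-0.12,0,0.4,-0.009,0.029,-0.12,0.047,0.4,-0.021,0.052,-0.12,0.088,0.4,-0.035,0.074,-0.12,0.13,0.4,-0.051,0.095,-0.12,0.172,0.4,-0.068,0.114,-0.12,0.213,0.4,-0.088,0.132,-0.12,0.255,0.4,-0.108,0.147,-0.12,0.297,0.4,-0.13,0.162,-0.12,0.338,0.4,-0.154,0.174,-0.12,0.38,0.4,-0.178,0.184,-0.12,0.422,0.4,-0.203,0.192,-0.12,0.463,0.4,-0.228,0.197,-0.12,0.505,0.4,-0.228,0.197,-0.12,0.505])

```text
time_s: 18.1
ee_pos: [0.5716, 0.0607, 0.3144]
eef_rot: [3.139, -0.001, 1.397]
force: [-0.2, 0.2, -0.2]
grip_width: 0.0281
```

```bash
python3 pl.py w13;  python3 - <<'E'
import numpy as np
from station import sensors
o=sensors.get_obs(); y=np.degrees(o["eef_rot"][2]); e=o["ee_pos"][:2]
c=np.array([.5505,-.0577]);
for a in list(range(85,141,5))+[143]:
    p=c+.12*np.array([np.cos(np.radians(a)),np.sin(np.radians(a))]); print(a,np.round((p-e)/.4,3),round((a-y)/120,3))
E
```

```text
18.1 [0.57156236 0.06067695 0.31437397] [ 1.79852797e+02 -3.38429266e-02  8.00598152e+01] 0.028100825844720262 [-0.16360481  0.18007296 -0.17932806]
axis pt 0.14237396865574808 [308.59141253 316.57186465]
axis pt 0.08237396865574806 [267.60172391 317.29229857]
pocket est [405.7963787  223.01023243]
85 [-0.028  0.004] 0.043
90 [-0.054  0.005] 0.085
95 [-0.08   0.004] 0.127
100 [-0.106  0.   ] 0.168
105 [-0.132 -0.005] 0.21
110 [-0.157 -0.013] 0.252
115 [-0.181 -0.023] 0.293
120 [-0.204 -0.035] 0.335
125 [-0.226 -0.05 ] 0.377
130 [-0.247 -0.065] 0.418
135 [-0.266 -0.083] 0.46
140 [-0.284 -0.102] 0.502
143 [-0.294 -0.115] 0.527
```

View pics/w13.png

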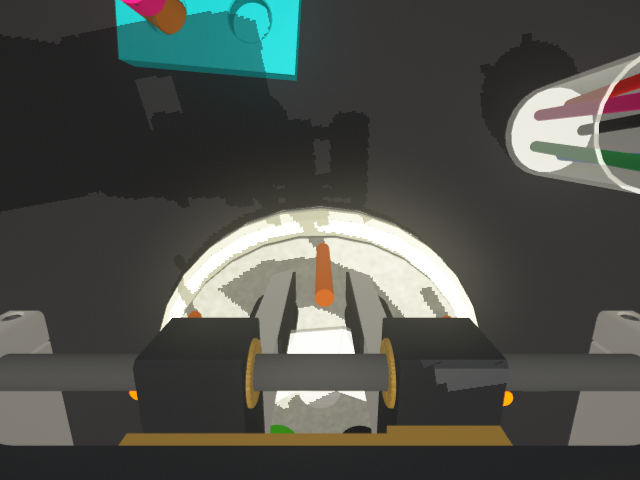

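View pics/w13s.png

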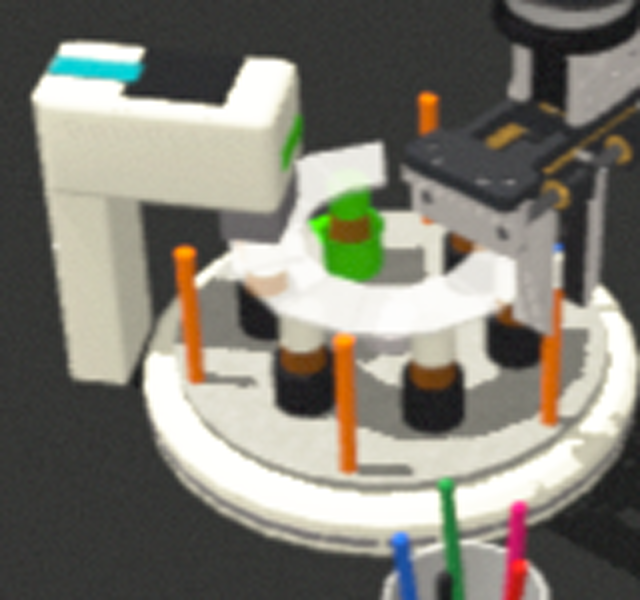

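Request:
arm_command(plan=[0.4,-0.028,0.004,-0.015,0.043,0.4,-0.054,0.005,-0.015,0.085,0.4,-0.08,0.004,-0.015,0.127,0.4,-0.106,0,-0.015,0.168,0.4,-0.132,-0.005,-0.015,0.21,0.4,-0.157,-0.013,-0.015,0.252,0.4,-0.181,-0.023,-0.015,0.293,0.4,-0.204,-0.035,-0.015,0.335,0.4,-0.226,-0.05,-0.015,0.377,0.4,-0.247,-0.065,-0.015,0.418,0.4,-0.266,-0.083,-0.015,0.46,0.4,-0.284,-0.102,-0.015,0.502,0.4,-0.284,-0.102,-0.015,0.502,0.4,-0.284,-0.102,-0.015,0.502,0.4,-0.284,-0.102,-0.015,0.502])

```text
time_s: 19.7
ee_pos: [0.4586, 0.0198, 0.3058]
eef_rot: [3.141, 0.0, 2.444]
force: [-0.7, -0.1, -0.4]
grip_width: 0.0282
```

```bash
python3 pl.py w14
```

```text
19.7 [0.4585922  0.01980307 0.30575874] [1.79980035e+02 2.11038379e-02 1.40025176e+02] 0.028187912879943433 [-0.67129684 -0.07039478 -0.42549216]
axis pt 0.1337587363340187 [305.84529974 317.31783485]
axis pt 0.07375873633401867 [265.45770988 318.0537772 ]
pocket est [336.02865964 266.04100012]
```

View pics/w14.png

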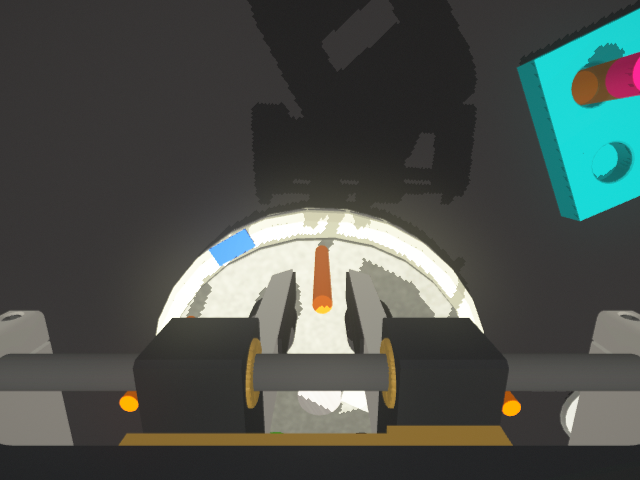

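View pics/w14s.png

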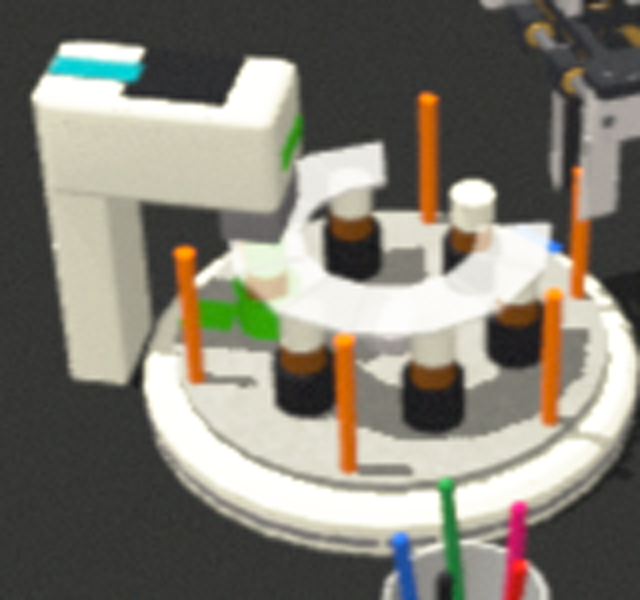

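Request:
arm_command(plan=[0.4,0,0,0.12,0,0.4,0,0,0.25,0,0.4,0,0,0.4,0,0.4,-0.2,-0.35,0.5,-0.27,0.4,-0.2,-0.35,0.5,-0.27,0.4,-0.2,-0.35,0.5,-0.27,0.4,-0.2,-0.35,0.5,-0.27,0.4,-0.2,-0.35,0.5,-0.27,0.4,-0.2,-0.35,0.5,-0.27,0.4,-0.2,-0.35,0.5,-0.27,0.4,-0.2,-0.35,0.5,-0.27,0.4,-0.2,-0.35,0.5,-0.27])

```text
time_s: 21.0
ee_pos: [0.3784, -0.1198, 0.5051]
eef_rot: [-3.141, -0.0, 1.883]
force: [0.2, 0.3, -0.6]
grip_width: 0.0281
```

```bash
python3 pl.py w15
python3 - <<'E'
from h import *
for n in ["green_pocket","read_mark","vial_green"]:
  for c in ["scene","wrist"]:
    for x in vision.pinpoint(n,c)[:2]: print(n,c,x["at"],round(x["confidence"],2),atz(c,x["at"],.042))
a=np.radians(-70.1); print(.5505+.075*np.cos(a),-.0577+.075*np.sin(a))
im=vision.camera("top"); cv2.imwrite("pics/top15.png",cv2.resize(im[140:320,140:460],(800,450),interpolation=cv2.INTER_CUBIC))
im=vision.camera("scene"); cv2.imwrite("pics/sc15.png",im)
E
```

```text
21.0 [ 0.37844723 -0.11983645  0.50514097] [-1.79974323e+02 -2.50969306e-02  1.07886107e+02] 0.02809673178014839 [ 0.20865395  0.26614488 -0.61428735]
axis pt 0.3331409739584665 [307.06156335 317.90459154]
axis pt 0.2731409739584665 [266.4887542  318.54572202]
pocket est [178.0000664  415.94109221]
green_pocket scene [227.9, 267.3] 0.88 [ 0.57054939 -0.13006345  0.042     ]
green_pocket wrist [261.4, 454.9] 0.87 [ 0.57763239 -0.13312783  0.042     ]
read_mark scene [227.3, 268.2] 0.97 [ 0.56750787 -0.12945356  0.042     ]
read_mark scene [245.1, 298.7] 0.43 [ 0.58914216 -0.03130583  0.042     ]
read_mark wrist [256.4, 459.5] 0.72 [ 0.58074946 -0.12480263  0.042     ]
vial_green wrist [178.6, 412.3] 0.6 [ 0.480413   -0.04683692  0.042     ]
0.5760284662659788 -0.12822160952578143
```

View pics/w15.png

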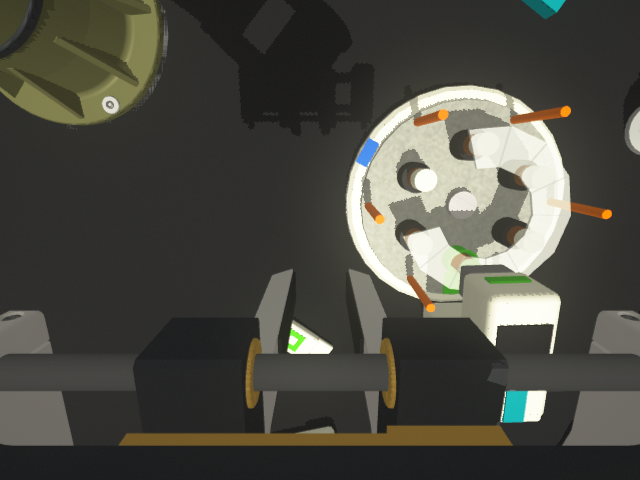

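View pics/sc15.png

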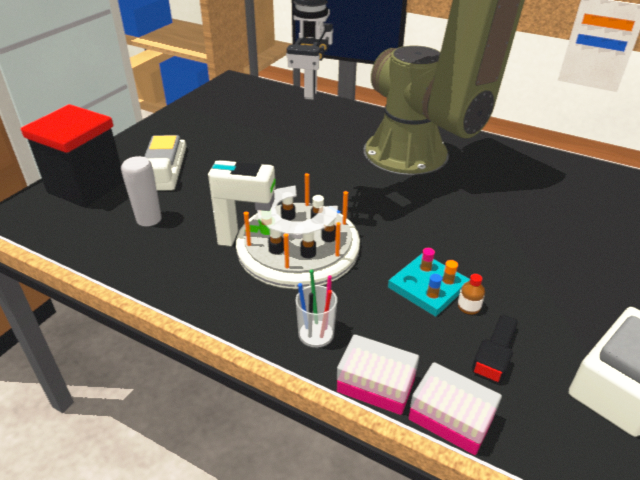

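View pics/top15.png

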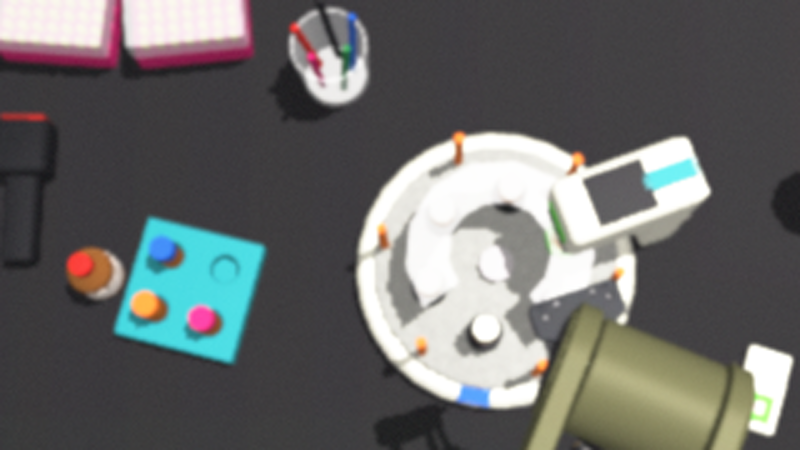

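Run:
```python
from h import *
from scipy.optimize import least_squares
wp=[(111.5,565.5),(214,606.5),(308,431),(219,379.5),(115,443)]
def pins(p,k): a=p[2]+k*np.pi/3; return [p[0]+.12*np.cos(a),p[1]+.12*np.sin(a),.130]
def res(p):
    Q=np.array([proj("wrist",pins(p,k)) for k in range(6)]); r=[]
    for q in wp:
        d=Q-q; r+=list(d[np.argmin((d**2).sum(1))])
    return np.array(r)
s=least_squares(res,[.55,-.057,np.radians(20)]); print(s.x[:2],np.degrees(s.x[2]),np.round(s.fun,1))
job.hand_in(); print(sensors.get_obs()["time_s"])
```

```text
[ 0.55244729 -0.05855193] 19.154762460963333 [ 0.  -0.3  0.2 -0.  -0.3 -0.2  0.5  0.5 -0.4  0.1]
the job is handed in; nothing more can be done
the job is handed in; nothing more can be done
```

The job is done and handed in at about 22 s of the 59 s limit. No verdict came back.

**What I did:** I caged one rim pin loosely between the fingers and turned the carousel about 150° clockwise. The green pocket clicked in at the loading window, in line with the blue mark. I then stood the green vial in it and turned the same pin 120° anticlockwise, so the green pocket clicked in under the reader. The gripper ended clear of everything.

**Last checks:**
- **Carousel position:** fitting the pins in the last wrist picture put them at 19.2°, and 19.8° to 20.4° was expected. That is within about 1° of a detent click.
- **Vial:** the pictures after release and partway through the second turn showed it upright in the cup. In the final pictures the green pocket is under the head, but the roof and head mostly hide the vial.
- **Other things on the bench:** the magenta, orange and blue vials were still in the tray. The bottle, pen cup, scanner, cartridge and tumbler looked undisturbed by eye; I did not measure them.

**What disagreed:**
- **Station centre:** the wrist camera and the fixed cameras differed by about 2 to 4 mm. I used a compromise, and close-up pictures confirmed it.
- **False detection:** the last network search for the green vial reported it at the loading window with confidence 0.6. The final pictures show a white cap there, so I took that as false.
- **Force reading:** I saw 6.6 N upward on the tool while gripping the vial and did not find out why. It was about 1 N after the lift.

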